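Set and lock the height stop

ROBOT

A 7-joint arm with a two-finger parallel gripper is mounted at the origin on the work surface; the furniture and walls round the work are solid. World frame = base frame: x ahead of the robot, y to its left, z up, the work surface at z = 0. Lengths are in m, angles in rad, forces in N, time in s.
With the tool pointing down it reaches from about 0.4 to 0.85 m from the base axis. Payload 10.4 kg.
Tool frame: the origin (TCP) lies between the finger pads; the fingertips stand 17 mm ahead of it and the grasp point (between the pads) lies 2 mm behind it; z points along the fingers, y is the line along which they close (so a half turn about z gives the same grasp; the last joint's range is limited). The gripper opens to 85 mm and grips with 20 to 120 N. Pads are 22 mm wide; open, the fingers measure 114 mm over their backs; the gripper's body (76 mm by 85 mm) begins 54 mm behind the grasp point. The pads swing forward as they close: fully open they stand 13 mm farther back than shut.
Start: joints at [1.117, 0.332, -0.065, 1.46, 0.022, 1.35, -0.088], TCP at [0.261, -0.568, 0.248] pointing down, gripper open.
Joint ranges: [-2.6, 2.6], [-0.5, 2.12], [-1.47, 1.34], [0.16, 2.42], [-1.27, 4.41], [0.06, 2.06], [-2.6, 2.6]. Speed limits (rad/s): [2.22, 2.22, 2.79, 2.79, 3.14, 3.14, 3.14].

INTERFACE

Orientations are given as a unit quaternion [x, y, z, w].
In Python, from workcell import readout, imaging, manip gives the robot as it stands. The module is installed in compiled form; this text tells all that it offers.
- The arm moves only by the shell command python3 -m crank 'ROWS' [OPENING] [FORCE]. ROWS is JSON, a list of rows, each a list of 4 numbers: the shift along the tool's x, y, z as a fraction of full scale, then the turn about the tool's z as a fraction of full scale. In form: [[x, y, z, yaw], ...]. A call has 1 to 5 rows; each row is the pose to reach, as a shift and turn from the pose commanded when the call began, along the tool's axes at that moment; what a row does not reach only later rows make up. Full scale, the value 1, is 400 mm for a shift and 60 degrees for a turn. A row lasts 1/12 s, in which the tool goes at most 41.7 mm and 7.16 degrees, less where a joint would pass 70% of its speed; a pose out of reach is approached as far as the arm can. A call with a number of a shift or a turn outside -1 to 1 is refused whole. A call with a gripper value outside its range is refused whole. OPENING is the gripper command: -1 is shut, 1 is fully open, values between are in proportion, set as the call begins (- or left out, the last holds). The fingers move at their own pace and stop on an object; FORCE is the grip in N (left out, the last holds). Time passes only in rows, so rows that repeat a pose let the fingers close. It gives the time, the measured TCP pose, the force, the opening and the grip force at its end, in the units of the state.
- readout.get_obs(): the state, without advancing time (a new reading comes with each control period).
- imaging.camera(name): name is "scene" or "top" or "wrist"; returns a dict with "color" (400x640x3 uint8, red, green, blue), "fx", "fy", "cx", "cy" (pixels), "k1" (the pictures are not rectified: a ray, as slopes to the right and down, at radius r is drawn at 1 + k1 r^2 times it, then the intrinsics apply), "rvec" (rotation vector, rad) and "tvec" (3), from world to camera coordinates, as OpenCV has them. Camera axes: x right, y down, z forward; pixel columns grow to the right and rows downward; lengths in m; the calibration is good to about 2 mm. A picture is of the moment at which its call begins. There is no depth.
- manip.hand_in(): hands the job in; it is judged then, once.
The state is a dict: "clock": time; "joint_pos": joint angles; "joint_velocities": joint speeds; "tau": joint torques, N m; "position": TCP position; "ee_rot": TCP orientation; "ft_force": force on the tool from outside, world axes, zero at the start; "torque": the same for the moment, N m; "grip_width": opening from 0.0 (shut) to 1.0 (fully open); "grasp_force": force on a finger pad.
Only numpy, scipy, OpenCV 4.12 (cv2) and the standard library are available. Lean on these libraries where they do the work, as an engineer would, in place of code of your own. Each camera call takes 0.05 s, during which the arm holds its last target. There are 200 camera calls.

TASK

Set the height stop on its stand to the block beneath it: loosen the big hexagonal jam nut, screw the adjuster above it down until its foot bears on the block without being forced, then retighten the jam nut fully so that the setting is locked. Do not disturb the loose inspection things lying round the stand.

Things in the scene. Friction and masses are not known exactly. Their poses are not given: they have to be found in the camera images.
- stop_stand: fixed grey stand, base 150 x 100 x 15 mm, column at +x, arm 44 mm wide towards -x with its top at 95 mm. Origin: centre of the underside, z up. Vertical screw axis at x = -15 mm, y = 0. On it, upwards: boss of diameter 31 mm to 108 mm, jam nut 108 to 126 mm, bare thread, adjuster head. While the nut is tight a hidden shoe in the arm grips the screw
- work_block: aluminium milled block, 32 x 56 x 22 mm, fixed on the base under the adjuster's foot. Origin: centre of its underside, z up; its top is 22 mm above the origin
- nut_mid (a point): centre of the jam nut, a dark steel hexagon, 36 mm across flats, 18 mm high; z up along the screw axis. Pairs of flats face along this frame's x axis and at 60 and 120 degrees to it. The frame turns with the nut
- jam_nut (a joint): jam nut angle, rad: 0 tight stop, grows anticlockwise seen from above (loosening) to 3.0; height stays. About 0.3 N m turns it; from 0.4 down to 0 it stiffens to about 0.55 N m, then stops dead. It stays where left. Below 0.4 the screw is gripped fast, above it is free; loosened is over 0.5, tight under 0.1
- adjuster_head (a point): centre of the adjuster's bright steel hexagonal head, 20 mm across flats, 22 mm high; z up, flats face x and 60, 120 degrees to it. Clockwise from above lowers screw and head 2.5 mm per rad. 0.06 N m turns it when free; once its sprung ball foot bears on the block, 0.2 N m and 80 N more per rad (over 150 N is forced); released, it eases back a little, still in touch. Needs 1.5 to 3.5 rad to touch
- v_block: loose steel V-block, 40 x 44 x 34 mm, a bystander; origin: centre of its underside
- micrometer: loose outside micrometer, 47 x 124 x 16 mm, a bystander; origin: centre of its underside
- ring_gauge: loose steel ring, 58 mm diameter, 18 mm high, a bystander; origin: centre of its underside

How it is judged:
On the way, in this order (a step that is already met when the one before it is completed fails the run):
1. the jam nut is loosened (more than 0.5 rad) while the adjuster's foot is still clear of the block (value of joint jam_nut above 0.5 rad and contact force between work_block and anything else below 1 N), for 0.2 s.
2. with the nut loose, the adjuster is screwed down until its foot bears on the block (more than 4 N) (value of joint jam_nut above 0.4 rad and contact force between work_block and anything else above 4 N), for 0.2 s.
At the end, for the whole second after the job is handed in: The jam nut is tight again (within 0.1 rad of its stop) and the adjuster's foot still bears on the block with more than 4 N (value of joint jam_nut below 0.1 rad and contact force between work_block and anything else above 4 N); the robot touches nothing.
It fails at once if the block is pressed with more than 150 N (the adjuster is forced) (contact force between work_block and anything else above 150 N).
It fails at once if a loose bystander is moved more than 20 mm (distance of any of v_block, micrometer, ring_gauge from where it was at the start of the episode above 0.02 m).
It also fails if it takes over 72 s, if anything falls off the work surface, if the arm or the gripper's body presses on something with over 40 N, if the wrist force passes 120 N, or if a joint passes its speed limit or range.

## Working session

There is one attempt and no reset: what is moved stays moved. The work goes in short steps, Python scripts to look and compute and a shell command to move; the robot and the scene stay as the last step left them, time stands still between calls to the robot, and variables do not carry over. Pictures are saved under pics/ and viewed, at most 10 in all, crops included, and the job is handed in when it is done.

```bash
mkdir -p pics; cat > h.py <<'E'
import numpy as np, cv2
from workcell import readout, imaging, manip
from scipy.spatial.transform import Rotation as R
def cam(n):
    c=imaging.camera(n); c['Rm']=cv2.Rodrigues(np.array(c['rvec'],float))[0]; c['t']=np.array(c['tvec'],float); return c
def proj(c,P):
    p=np.atleast_2d(P)@c['Rm'].T+c['t']; s=p[:,:2]/p[:,2:]; s=s*(1+c['k1']*(s**2).sum(1,keepdims=True))
    return s*[c['fx'],c['fy']]+[c['cx'],c['cy']]
def onz(c,uv,z):
    d=(np.array(uv,float)-[c['cx'],c['cy']])/[c['fx'],c['fy']]; s=d.copy()
    for _ in range(20): s=d/(1+c['k1']*(s@s))
    o=-c['Rm'].T@c['t']; r=c['Rm'].T@np.array([*s,1]); return o+r*(z-o[2])/r[2]
def save(c,n): cv2.imwrite('pics/'+n,c['color'][:,:,::-1])
E
python3 - <<'E'
from h import *
for n in('scene','top'):
    c=cam(n); save(c,n+'0.png'); print(n,-c['Rm'].T@c['t'],c['fx'],c['k1'],c['Rm'].round(2).tolist())
o=readout.get_obs(); print({k:np.round(v,3).tolist() for k,v in o.items()})
print(R.from_quat(o['ee_rot']).as_matrix().round(3))
E
```

```text
scene [-0.00716579 -0.52755333  0.55803491] 445.5227304532622 -0.12092147103421583 [[0.7, -0.71, 0.02], [-0.34, -0.36, -0.87], [0.62, 0.61, -0.49]]
top [ 0.44215594 -0.01111881  0.94711945] 396.95956908752333 0.022112340184976348 [[-0.03, -1.0, 0.0], [-1.0, 0.03, -0.08], [0.08, -0.01, -1.0]]
{'clock': 0.1, 'joint_pos': [1.117, 0.333, -0.065, 1.461, 0.022, 1.35, -0.088], 'joint_velocities': [0.0, -0.0, 0.0, -0.001, -0.001, 0.0, 0.001], 'tau': [0.002, -62.675, 0.049, -39.243, 0.016, 0.007, -0.0], 'position': [0.261, -0.568, 0.248], 'ee_rot': [0.977, 0.214, -0.0, -0.001], 'ft_force': [-0.042, 0.504, 0.225], 'torque': [-0.016, 0.06, 0.004], 'grasp_force': 0.0, 'grip_width': 0.998}
[[ 0.909  0.418 -0.001]
 [ 0.418 -0.909  0.001]
 [-0.    -0.001 -1.   ]]
```

View pics/scene0.png

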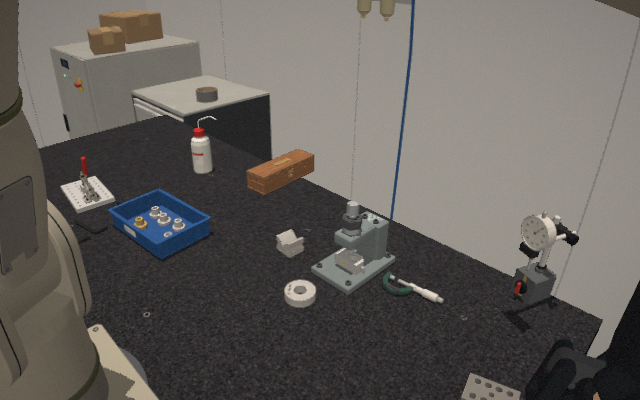

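View pics/top0.png

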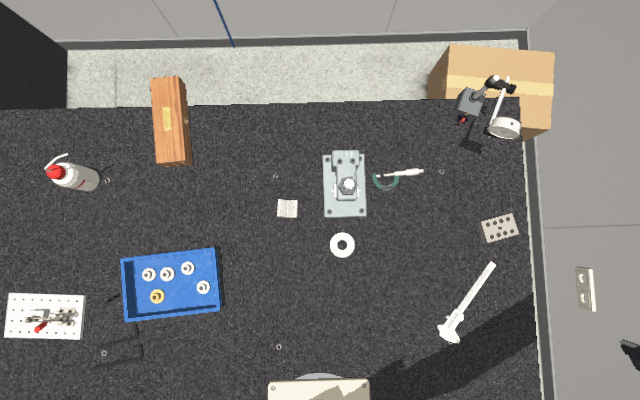

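The stand is in view: head at (348,184) in top and (352,210) in scene. The column is away from the robot (+x), with the V-block to its left, micrometer to its right and ring in front. Next I'll look closer.

```bash
python3 - <<'E'
from h import *
a=cv2.imread('pics/top0.png')[140:240,310:410]; b=cv2.imread('pics/scene0.png')[190:290,310:410]
cv2.imwrite('pics/crop1.png',np.hstack([cv2.resize(x,(400,400),interpolation=cv2.INTER_CUBIC) for x in(a,b)]))
c=cam('top')
for uv,z in [((348,184),.16),((323,156),.015),((364,151),.015),((367,216),.015),((325,217),.015),((342,245),.018),((288,208),.034),((380,182),.016),((423,172),.016)]: print(uv,onz(c,uv,z).round(4))
E
```

```text
(348, 184) [ 0.5439 -0.0722  0.16  ]
(323, 156) [ 0.6314 -0.0263  0.015 ]
(364, 151) [ 0.6407 -0.1243  0.015 ]
(367, 216) [ 0.4857 -0.1255  0.015 ]
(325, 217) [ 0.4861 -0.0268  0.015 ]
(342, 245) [ 0.4197 -0.0644  0.018 ]
(288, 208) [0.5084 0.0582 0.034 ]
(380, 182) [ 0.5651 -0.1592  0.016 ]
(423, 172) [ 0.5861 -0.2619  0.016 ]
```

View pics/crop1.png

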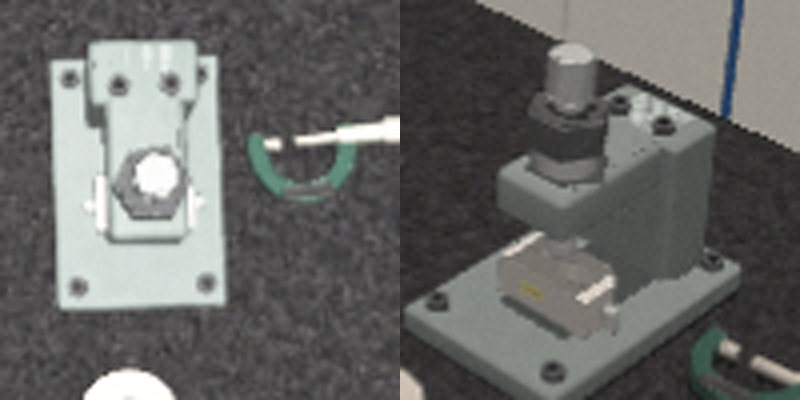

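```bash
python3 -m crank '[[0.08,-0.058,0,0],[0.16,-0.116,0,0],[0.24,-0.174,0,0],[0.32,-0.232,0,0],[0.4,-0.29,0,0]]' 1 60; python3 -m crank '[[0.08,-0.058,0,0],[0.16,-0.116,0,0],[0.24,-0.174,0,0],[0.32,-0.232,0,0],[0.4,-0.29,0,0]]'
python3 - <<'E'
from h import *
from scipy.optimize import least_squares
c=cam('top')
uv=np.array([[310+x/4,140+y/4] for x,y in[(52,60),(217,55),(226,300),(58,308)]])
L=np.array([[.075,.05,.015],[.075,-.05,.015],[-.075,-.05,.015],[-.075,.05,.015]])
f=lambda p:(proj(c,L@R.from_euler('z',p[2]).as_matrix().T+[p[0],p[1],0])-uv).ravel()
s=least_squares(f,[.56,-.075,0]); print(s.x,f(s.x).round(1)); p=s.x
ax=p[:2]-.015*np.array([np.cos(p[2]),np.sin(p[2])]); print('axis',ax)
c2=cam('scene')
for z in(.108,.126,.15,.17,.18): print(z,proj(c,[*ax,z]).round(1),proj(c2,[*ax,z]).round(1))
o=readout.get_obs();print(o['position'],o['joint_pos'],o['clock'])
E
```

```text
clock: 0.57
position: [0.3584, -0.3938, 0.2481]
ee_rot: [0.977, 0.214, -0.0, -0.0]
ft_force: [1.9, -0.7, 0.1]
grip_width: 1.002
grasp_force: 0.0
clock: 0.98
position: [0.4553, -0.2216, 0.2483]
ee_rot: [0.977, 0.214, -0.0, 0.0]
ft_force: [1.6, -0.2, -0.8]
grip_width: 1.003
grasp_force: 0.0
[ 0.56055167 -0.07526818  0.0010926 ] [-0.5 -0.7  0.2 -0.7  0.4  1.  -0.1  0.3]
axis [ 0.54555167 -0.07528457]
0.108 [[347.6 186.4]] [[351.3 224.5]]
0.126 [[348.2 185.3]] [[351.8 216.4]]
0.15 [[349.1 183.8]] [[352.5 205.2]]
0.17 [[349.9 182.5]] [[353.1 195.7]]
0.18 [[350.3 181.8]] [[353.4 190.9]]
[ 0.45791174 -0.21675045  0.24848452] [ 0.69956886  0.092488   -0.36566353  1.75200076  0.03202742  1.30266934
 -0.80331056] 1.0833
```

```bash
python3 -m crank '[[0.086,-0.057,0,0],[0.172,-0.115,0,0],[0.258,-0.172,0,0],[0.344,-0.23,0,0],[0.344,-0.23,0,0]]'
python3 - <<'E'
from h import *
c=cam('wrist'); save(c,'w1.png'); o=readout.get_obs();print(o['position'],np.round(o['joint_pos'],2),o['clock'],-c['Rm'].T@c['t'],c['Rm'].round(2).tolist())
print(proj(c,[[.5455,-.0753,z] for z in (.108,.126,.157)]))
E
```

```text
clock: 1.5
position: [0.5441, -0.0737, 0.2483]
ee_rot: [0.976, 0.219, 0.001, -0.002]
ft_force: [-0.6, 1.9, -0.3]
grip_width: 1.0
grasp_force: 0.0
[ 0.54279414 -0.07758282  0.24803458] [ 0.49  0.2  -0.49  1.65  0.09  1.32 -1.15] 1.55 [ 0.62114281 -0.03742073  0.37359057] [[0.43, -0.9, -0.0], [-0.85, -0.4, 0.33], [-0.3, -0.14, -0.95]]
[[323.75557237 195.06651178]
 [323.88299488 201.0712829 ]
 [324.1457807  213.47400772]]
```

View pics/w1.png

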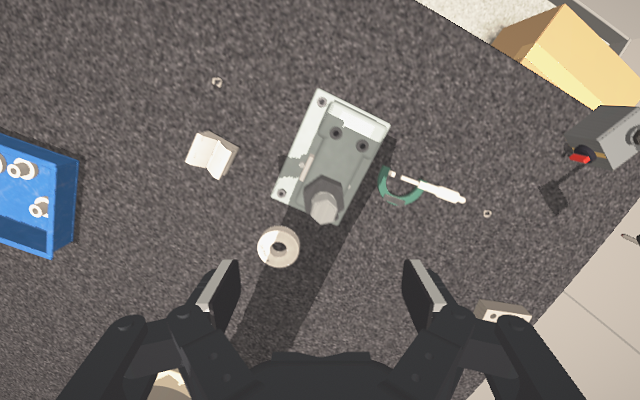

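The wrist view shows the nut around (323,195) and the head around (323,210). The V-block, ring and micrometer are clear of both.

```bash
python3 - <<'E'
from h import *
def prep(n,x,y,w):
    a=cv2.imread('pics/'+n)[y:y+w,x:x+w].astype(float); a=np.clip((a/255)**.6*255,0,255).astype(np.uint8)
    return cv2.resize(a,(400,400),interpolation=cv2.INTER_CUBIC)
cv2.imwrite('pics/crop2.png',np.hstack([prep('w1.png',294,170,60),prep('top0.png',328,163,40)]))
c=cam('wrist')
E
```

```text
(no output)
```

View pics/crop2.png

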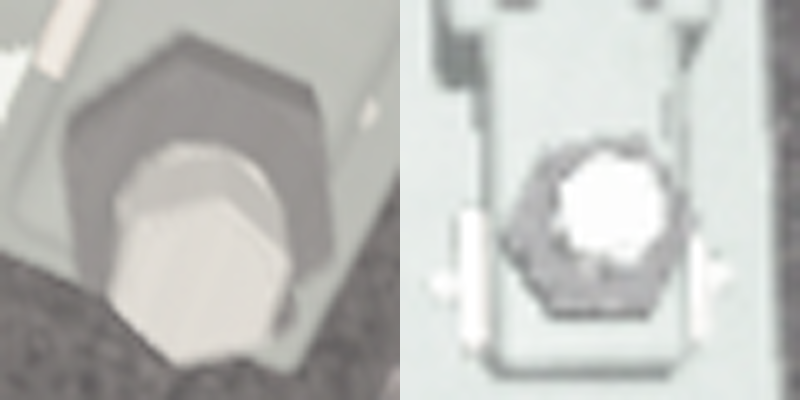

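```bash
python3 - <<'E'
from h import *
c=cam('wrist')
def go(pts,z):
    P=np.array([onz(c,(294+x*.15,170+y*.15),z)[:2] for x,y in pts])
    d=np.diff(P,axis=0); print(P.round(4).tolist(),(np.degrees(np.arctan2(d[:,1],d[:,0]))%60).round(1),np.hypot(*d.T).round(4), P.mean(0))
go([(68,125),(185,32),(315,85)],.109)
go([(318,105),(332,250)],.126)
go([(120,225),(210,195),(290,255),(272,345),(180,365),(110,290)],.157)
c=cam('top')
P=np.array([onz(c,(328+(x-400)*.1,163+y*.1),.126)[:2] for x,y in [(502,235),(550,315),(648,315)]]);d=np.diff(P,axis=0);print(P,np.degrees(np.arctan2(d[:,1],d[:,0]))%60)
o=readout.get_obs();print(o['position'],R.from_quat(o['ee_rot']).as_matrix().round(3).tolist())
E
```

```text
[[0.5413, -0.0629], [0.5608, -0.0723], [0.5615, -0.0924]] [34.1 32.2] [0.0217 0.0201] [ 0.55453357 -0.07586265]
[[0.563, -0.0909], [0.5452, -0.1018]] [31.5] [0.0208] [ 0.5540834 -0.0963499]
[[0.5467, -0.0702], [0.5547, -0.0783], [0.5518, -0.0903], [0.5403, -0.0935], [0.5332, -0.0844], [0.5386, -0.0725]] [14.3 16.7 15.3  8.2  5.5] [0.0114 0.0123 0.0119 0.0116 0.013 ] [ 0.54421647 -0.08153384]
[[ 0.54364819 -0.05428909]
 [ 0.52662501 -0.06372886]
 [ 0.52604779 -0.08410418]] [29.00944846 28.37727391]
[ 0.54112278 -0.08348912  0.24797763] [[0.909, 0.417, -0.001], [0.417, -0.909, -0.0], [-0.001, 0.0, -1.0]]
```

```bash
python3 -m crank '[[0,0,0,0.11],[0,0,0,0.22],[0,0,0,0.33],[0,0,0,0.44],[0,0,0,0.5]]' 0.4; python3 -m crank '[[0,0,0,0.11],[0,0,0,0.22],[0,0,0,0.33],[0,0,0,0.39],[0,0,0,0.39]]';python3 -m crank '[[0,0,0,0],[0,0,0,0],[0,0,0,0]]'
cat >> h.py <<'E'
def st(axis=None,z=None,ydir=None):
    o=readout.get_obs(); M=R.from_quat(o['ee_rot']).as_matrix(); p=np.array(o['position'])
    print('pos',p.round(4),'ydir',np.degrees(np.arctan2(M[1,1],M[0,1])).round(2),'j7',round(o['joint_pos'][6],3),'F',np.round(o['ft_force'],1),'T',np.round(o['torque'],3),'w',round(o['grip_width'],3),'g',round(o['grasp_force'],1),'t',o['clock'])
    if axis is not None: print('shift units',(M.T@(np.array([*axis,z])-p)/.4).round(4))
    return o,M
E
python3 -c "
from h import *
st((.545,-.0752),.2)"
```

```text
clock: 2.12
position: [0.5409, -0.0844, 0.2483]
ee_rot: [0.999, -0.051, -0.0, 0.0]
ft_force: [0.5, -0.2, 0.1]
grip_width: 0.704
grasp_force: 0.0
clock: 2.53
position: [0.541, -0.0842, 0.2483]
ee_rot: [0.968, -0.251, 0.0, 0.0]
ft_force: [0.1, 0.7, -0.0]
grip_width: 0.701
grasp_force: 0.0
clock: 2.78
position: [0.5414, -0.083, 0.2483]
ee_rot: [0.969, -0.248, 0.0, 0.0]
ft_force: [-0.6, -0.7, 0.1]
grip_width: 0.7
grasp_force: 0.0
pos [ 0.5414 -0.083   0.2483] ydir -118.66 j7 -2.061 F [-0.6 -0.7  0.1] T [ 0.051  0.006 -0.044] w 0.7 g 0.0 t 2.7833
shift units [-0.0013 -0.0214  0.1209]
```

```bash
python3 -m crank '[[-0.001,-0.021,0.06,0],[-0.001,-0.021,0.12,0],[-0.001,-0.021,0.12,0],[-0.001,-0.021,0.12,0],[-0.001,-0.021,0.12,0]]' 
python3 -c "
from h import *
st((.545,-.0752),.117)
c=cam('scene'); a=c['color'][150:250,300:433,::-1]; a=cv2.resize(a,(798,600),interpolation=cv2.INTER_CUBIC); cv2.imwrite('pics/s2.png',a)"
```

```text
clock: 3.2
position: [0.5456, -0.0752, 0.2016]
ee_rot: [0.969, -0.248, 0.001, -0.0]
ft_force: [0.2, -0.8, 0.2]
grip_width: 0.699
grasp_force: 0.0
pos [ 0.5456 -0.0752  0.2016] ydir -118.71 j7 -2.091 F [ 0.2 -0.8  0.2] T [ 0.025 -0.002  0.048] w 0.699 g 0.0 t 3.2
shift units [-0.0016  0.0008  0.2114]
```

View pics/s2.png

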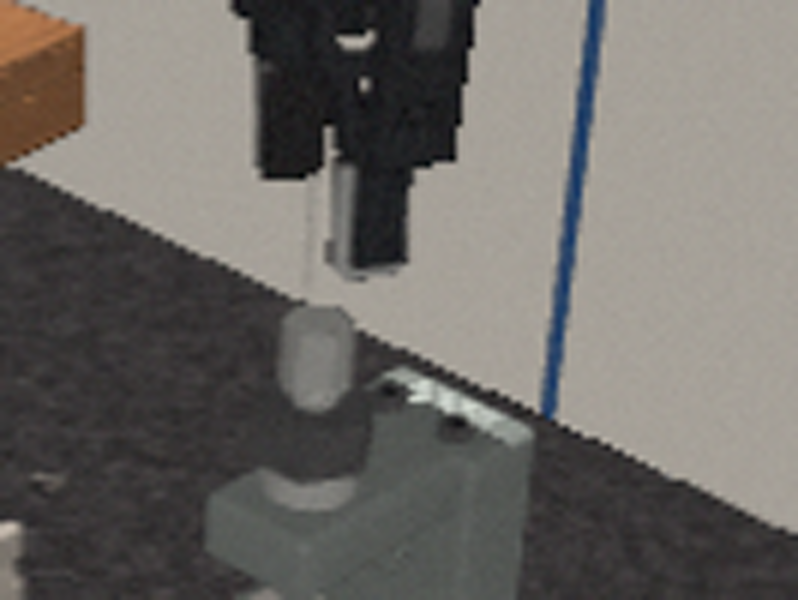

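The view shows the near finger's tip at about (370,270), right of the head axis (317), which fits a closing line at 61°. The column top is roughly level with the nut. Now I'll descend onto the nut.

```bash
python3 -m crank '[[-0.001,0,0.07,0],[-0.001,0,0.14,0],[-0.001,0,0.19,0],[-0.001,0,0.211,0],[-0.001,0,0.211,0]]'; python3 -c "
from h import *
st((.545,-.0752),.117)"; python3 -m crank '[[0,0,0,0],[0,0,0,0],[0,0,0,0],[0,0,0,0],[0,0,0,0]]' -1 40; python3 -c "
from h import *
st((.545,-.0752),.117)"
```

```text
clock: 3.67
position: [0.5444, -0.0748, 0.1152]
ee_rot: [0.969, -0.248, -0.001, 0.0]
ft_force: [-0.2, 0.7, -0.2]
grip_width: 0.7
grasp_force: 0.0
pos [ 0.5444 -0.0748  0.1152] ydir -118.72 j7 -2.124 F [-0.2  0.7 -0.2] T [ 0.003  0.049 -0.107] w 0.7 g 0.0 t 3.6667
shift units [ 0.0018  0.     -0.0044]
clock: 4.08
position: [0.5462, -0.0745, 0.118]
ee_rot: [0.969, -0.248, 0.002, -0.0]
ft_force: [-0.4, 1.5, 7.0]
grip_width: 0.416
grasp_force: 40.5
pos [ 0.5462 -0.0745  0.118 ] ydir -118.69 j7 -2.124 F [-0.4  1.5  7. ] T [0.214 0.138 0.105] w 0.416 g 40.5 t 4.0833
shift units [-0.0018  0.0031  0.0026]
```

```bash
python3 -m crank '[[0,0,0,-0.08],[0,0,0,-0.16],[0,0,0,-0.24],[0,0,0,-0.32],[0,0,0,-0.4]]' -1 80;python3 -m crank '[[0,0,0,-0.1],[0,0,0,-0.2],[0,0,0,-0.3],[0,0,0,-0.35],[0,0,0,-0.35]]'; python3 -c "
from h import *
st((.545,-.0752),.117)"
```

```text
clock: 4.5
position: [0.5463, -0.0744, 0.1182]
ee_rot: [0.999, -0.039, 0.002, 0.0]
ft_force: [-1.2, 1.6, 8.1]
grip_width: 0.408
grasp_force: 79.0
clock: 4.92
position: [0.5462, -0.0743, 0.1182]
ee_rot: [0.99, 0.144, 0.002, 0.0]
ft_force: [-0.8, 1.3, 8.8]
grip_width: 0.406
grasp_force: 79.1
pos [ 0.5462 -0.0743  0.1182] ydir -73.49 j7 -1.369 F [-0.8  1.3  8.8] T [0.51  0.379 0.307] w 0.406 g 79.1 t 4.9167
shift units [-0.0036  0.0012  0.0031]
```

```bash
python3 -m crank '[[0,0,0,0],[0,0,0,0],[0,0,0,0],[0,0,0,0]]' 0.4; python3 -m crank '[[0,0,-0.05,0],[0,0,-0.1,0],[0,0,-0.15,0],[0,0,-0.2,0],[0,0,-0.2,0]]'
for i in 1 2 3 4 5; do :; done
python3 -m crank '[[0,0,0,-0.115],[0,0,0,-0.23],[0,0,0,-0.345],[0,0,0,-0.46],[0,0,0,-0.575]]' 
python3 -m crank '[[0,0,0,-0.115],[0,0,0,-0.23],[0,0,0,-0.345],[0,0,0,-0.46],[0,0,0,-0.575]]' 
python3 -m crank '[[0,0,0,-0.115],[0,0,0,-0.23],[0,0,0,-0.345],[0,0,0,-0.46],[0,0,0,-0.575]]' 
python3 -m crank '[[0,0,0,-0.115],[0,0,0,-0.23],[0,0,0,-0.345],[0,0,0,-0.46],[0,0,0,-0.575]]' 
python3 -m crank '[[0,0,0,-0.115],[0,0,0,-0.23],[0,0,0,-0.345],[0,0,0,-0.46],[0,0,0,-0.575]]' | tail -3
python3 -m crank '[[0,0,0,-0.05],[0,0,0,-0.05],[0,0,0,-0.05]]' | tail -3
python3 -c "
from h import *
st((.5455,-.075),.156)
c=cam('wrist');save(c,'w2.png');print(proj(c,[[.5455,-.075,z] for z in (.126,.157)]))
c=cam('scene'); a=c['color'][150:250,300:433,::-1]; a=cv2.resize(a,(532,400),interpolation=cv2.INTER_CUBIC); cv2.imwrite('pics/s3.png',a)"
```

```text
clock: 5.25
position: [0.5448, -0.0748, 0.116]
ee_rot: [0.99, 0.141, 0.0, 0.0]
ft_force: [-0.0, 0.6, -0.3]
grip_width: 0.706
grasp_force: 0.0
clock: 5.67
position: [0.5466, -0.0747, 0.1999]
ee_rot: [0.99, 0.142, 0.003, 0.001]
ft_force: [0.9, -0.9, 0.7]
grip_width: 0.697
grasp_force: 0.0
clock: 6.08
position: [0.5447, -0.0747, 0.1955]
ee_rot: [0.902, 0.431, -0.0, -0.0]
ft_force: [1.0, 0.0, -0.8]
grip_width: 0.7
grasp_force: 0.0
clock: 6.5
position: [0.5446, -0.0747, 0.1954]
ee_rot: [0.734, 0.68, -0.0, -0.0]
ft_force: [0.2, 0.7, -0.1]
grip_width: 0.696
grasp_force: 0.0
clock: 6.92
position: [0.5447, -0.0748, 0.1955]
ee_rot: [0.499, 0.867, -0.0, -0.0]
ft_force: [-0.3, 0.2, -0.0]
grip_width: 0.699
grasp_force: 0.0
clock: 7.33
position: [0.5447, -0.0748, 0.1955]
ee_rot: [0.22, 0.976, -0.0, -0.0]
ft_force: [-0.8, -0.1, -0.7]
grip_width: 0.698
grasp_force: 0.0
ft_force: [0.6, -0.0, 0.1]
grip_width: 0.699
grasp_force: 0.0
ft_force: [-0.1, -0.4, 0.3]
grip_width: 0.704
grasp_force: 0.0
pos [ 0.5447 -0.0748  0.1956] ydir 101.65 j7 1.607 F [-0.1 -0.4  0.3] T [ 0.011 -0.024 -0.018] w 0.704 g 0.0 t 8.0
shift units [-0.0018 -0.001   0.0989]
[[319.51639924 224.49356679]
 [319.37501561 244.07430757]]
```

```bash
python3 - <<'E'
import cv2,numpy as np
a=cv2.imread('pics/w2.png')[195:275,280:360]; a=cv2.resize(a,(400,400),interpolation=cv2.INTER_CUBIC)
cv2.imwrite('pics/m.png',a)
E
```

```text
(no output)
```

View pics/m.png

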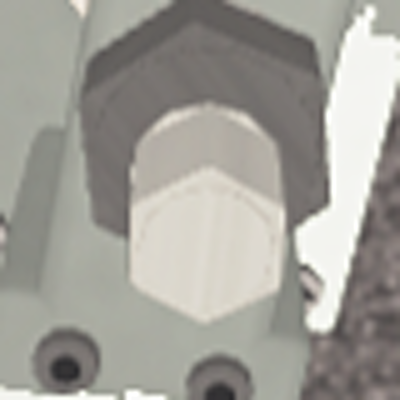

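The head's side flats are vertical in the picture (x 130 and 283 in the crop), so they are square to the closing line. I'll descend and grip.

```bash
python3 -m crank '[[-0.001,-0.001,0.05,0],[-0.001,-0.001,0.09,0],[-0.001,-0.001,0.099,0],[-0.001,-0.001,0.099,0]]'|tail -4; python3 -m crank '[[0,0,0,0],[0,0,0,0],[0,0,0,0],[0,0,0,0],[0,0,0,0]]' -1 40; python3 -m crank '[[0,0,0,0],[0,0,0,0]]' |tail -3; python3 -c "
from h import *
st((.5455,-.075),.156)"
```

```text
ee_rot: [-0.102, 0.995, 0.0, -0.001]
ft_force: [-0.2, 0.7, 0.2]
grip_width: 0.702
grasp_force: 0.0
clock: 8.85
position: [0.5459, -0.0747, 0.1573]
ee_rot: [-0.103, 0.995, -0.0, 0.001]
ft_force: [-2.3, 0.5, 6.2]
grip_width: 0.22
grasp_force: 40.9
ft_force: [-1.5, 1.2, 5.9]
grip_width: 0.223
grasp_force: 40.9
pos [ 0.5459 -0.0747  0.1573] ydir 101.79 j7 1.581 F [-1.5  1.2  5.9] T [ 0.235  0.226 -0.046] w 0.223 g 40.9 t 9.0167
shift units [ 0.0011 -0.0005  0.0033]
```

```bash
S='from h import *
st()'
python3 -m crank '[[0,0,0.0007,0.1],[0,0,0.0013,0.2],[0,0,0.002,0.3],[0,0,0.0026,0.4],[0,0,0.0033,0.5]]' >/dev/null; python3 -c "$S"
python3 -m crank '[[0,0,0.0007,0.1],[0,0,0.0013,0.2],[0,0,0.002,0.3],[0,0,0.0026,0.4],[0,0,0.0033,0.5]]' >/dev/null; python3 -c "$S"
python3 -m crank '[[0,0,0.0007,0.1],[0,0,0.0013,0.2],[0,0,0.0016,0.25]]' >/dev/null; python3 -c "$S"
python3 -m crank '[[0,0,0.0007,0.1],[0,0,0.0013,0.2],[0,0,0.0016,0.25]]' >/dev/null; python3 -c "$S"
```

```text
pos [ 0.5459 -0.0746  0.156 ] ydir 71.51 j7 1.086 F [-1.   1.1  7. ] T [0.2   0.369 0.093] w 0.223 g 40.8 t 9.4333
pos [ 0.5458 -0.0745  0.1547] ydir 41.52 j7 0.591 F [-2.2  2.1  7.3] T [0.346 0.397 0.134] w 0.218 g 40.8 t 9.85
pos [ 0.5458 -0.0745  0.154 ] ydir 26.47 j7 0.341 F [-2.   1.3  7.4] T [0.376 0.429 0.136] w 0.222 g 40.8 t 10.1
pos [ 0.5459 -0.0744  0.1534] ydir 11.47 j7 0.091 F [-1.3  2.1  7.1] T [0.405 0.37  0.166] w 0.22 g 40.8 t 10.35
```

```bash
S='from h import *
st()'
for k in a; do python3 -m crank '[[0,0,0.0007,0.1],[0,0,0.0013,0.2],[0,0,0.0016,0.25]]' >/dev/null; python3 -c "$S"
python3 -m crank '[[0,0,0.0007,0.1],[0,0,0.0013,0.2],[0,0,0.0016,0.25]]' >/dev/null; python3 -c "$S"; done
```

```text
pos [ 0.5459 -0.0744  0.1528] ydir -3.52 j7 -0.16 F [-2.   2.5  7.2] T [0.528 0.446 0.208] w 0.22 g 40.9 t 10.6
pos [ 0.546  -0.0743  0.1524] ydir -18.52 j7 -0.411 F [-2.   3.   9.8] T [0.577 0.573 0.208] w 0.221 g 41.1 t 10.85
```

```bash
S='from h import *
st()'
python3 -m crank '[[0,0,0.0007,0.1],[0,0,0.0013,0.2],[0,0,0.0016,0.25]]' >/dev/null; python3 -c "$S"
```

```text
pos [ 0.5461 -0.0743  0.1521] ydir -33.51 j7 -0.663 F [-2.6  2.6 11.6] T [0.602 0.712 0.348] w 0.222 g 41.3 t 11.1
```

```bash
S='from h import *
st()'
python3 -m crank '[[0,0,0.0007,0.1],[0,0,0.0013,0.2],[0,0,0.0016,0.25]]' >/dev/null; python3 -c "$S"
python3 -m crank '[[0,0,0,0],[0,0,0,0]]' >/dev/null; python3 -c "$S"
```

```text
pos [ 0.5463 -0.0742  0.1517] ydir -48.51 j7 -0.915 F [-3.1  1.8 12.8] T [0.664 0.786 0.37 ] w 0.221 g 41.5 t 11.35
pos [ 0.5462 -0.0742  0.1517] ydir -48.18 j7 -0.91 F [-2.6  2.4 13.2] T [0.676 0.777 0.178] w 0.223 g 41.5 t 11.5167
```

```bash
S='from h import *
st()'
python3 -m crank '[[0,0,0.0005,0.08],[0,0,0.0009,0.14],[0,0,0.0013,0.2]]' >/dev/null; python3 -c "$S"
python3 -m crank '[[0,0,0,0],[0,0,0,0],[0,0,0,0],[0,0,0,0]]' -0.2 >/dev/null; python3 -c "$S"
```

```text
pos [ 0.5466 -0.0743  0.1514] ydir -60.34 j7 -1.114 F [-0.9  1.2 12.9] T [0.588 0.522 0.379] w 0.216 g 41.7 t 11.7667
pos [ 0.5451 -0.0751  0.1491] ydir -60.17 j7 -1.111 F [-0.5  0.1  0.5] T [ 0.015 -0.044  0.014] w 0.399 g 0.0 t 12.1
```

```bash
S='from h import *
st((.545,-.075),.117)'
python3 -m crank '[[0,0,0,0.1],[0,0,0,0.2],[0,0,0,0.222],[0,0,0,0.222]]' 0.4 >/dev/null; python3 -c "$S"
python3 -m crank '[[0,0,0.03,0],[0,0,0.06,0],[0,0,0.08,0],[0,0,0.08,0],[0,0,0.08,0]]' >/dev/null; python3 -c "$S"
python3 -m crank '[[0,0,0,0],[0,0,0,0],[0,0,0,0],[0,0,0,0],[0,0,0,0]]' -1 80 >/dev/null; python3 -c "$S"
```

```text
pos [ 0.5452 -0.075   0.1492] ydir -73.46 j7 -1.335 F [-0.2 -0.4  0.7] T [ 0.034 -0.06  -0.06 ] w 0.7 g 0.0 t 12.4333
shift units [-0.0005 -0.0003  0.0804]
pos [ 0.5447 -0.0749  0.1163] ydir -73.49 j7 -1.351 F [ 0.5 -0.6  1.3] T [-0.032  0.056  0.005] w 0.7 g 0.0 t 12.85
shift units [ 0.0005  0.0005 -0.0018]
pos [ 0.5455 -0.0745  0.1181] ydir -73.5 j7 -1.351 F [-2.9  1.2  5.1] T [0.456 0.707 0.094] w 0.404 g 80.1 t 13.2667
shift units [-0.0016  0.0008  0.0027]
```

```bash
S='from h import *
st()'
python3 -m crank '[[0,0,0,0.1],[0,0,0,0.2],[0,0,0,0.3],[0,0,0,0.4],[0,0,0,0.5]]' >/dev/null; python3 -c "$S"
python3 -m crank '[[0,0,0,0.08],[0,0,0,0.16],[0,0,0,0.22],[0,0,0,0.22]]' >/dev/null; python3 -c "$S"
python3 -m crank '[[0,0,0,0.03],[0,0,0,0.03],[0,0,0,0.03]]' >/dev/null; python3 -c "$S"
```

```text
pos [ 0.5455 -0.0743  0.1181] ydir -103.76 j7 -1.858 F [-3.3  2.5  5.9] T [0.576 0.603 0.434] w 0.407 g 80.3 t 13.6833
pos [ 0.5456 -0.0741  0.1181] ydir -116.91 j7 -2.078 F [-2.5  3.2  5.6] T [ 0.592  0.632 -0.073] w 0.404 g 80.3 t 14.0167
pos [ 0.5456 -0.0741  0.1181] ydir -118.49 j7 -2.105 F [-3.2  3.3  4.9] T [0.574 0.605 0.004] w 0.404 g 80.3 t 14.2667
```

```bash
S='from h import *
st()'
python3 -m crank '[[0,0,0,0.03],[0,0,0,0.03]]' >/dev/null; python3 -c "$S"
python3 -m crank '[[0,0,0,0.03],[0,0,0,0.03]]' >/dev/null; python3 -c "$S"
python3 -m crank '[[0,0,0,0.03],[0,0,0,0.03]]' >/dev/null; python3 -c "$S"
```

```text
pos [ 0.5456 -0.0741  0.1181] ydir -120.3 j7 -2.136 F [-3.3  2.7  5.1] T [0.509 0.652 0.804] w 0.405 g 80.3 t 14.4333
pos [ 0.546  -0.0744  0.1182] ydir -122.02 j7 -2.165 F [-0.   1.3  5.9] T [0.247 0.07  1.611] w 0.406 g 85.1 t 14.6
pos [ 0.5466 -0.0748  0.1182] ydir -123.88 j7 -2.195 F [3.5 1.7 2. ] T [ 0.144 -0.812  0.973] w 0.41 g 97.5 t 14.7667
```

The torque climbed to 1.6 N m against the stop and then the pads began to slip, so the nut is tight. Release, retreat and check.

```bash
python3 -m crank '[[0,0,0,-0.06],[0,0,0,-0.06],[0,0,0,-0.06],[0,0,0,-0.06]]' 0.4 |tail -3; python3 -m crank '[[0,0,-0.08,0],[0,0,-0.16,0],[0,0,-0.24,0],[0,0,-0.3,0],[0,0,-0.3,0]]'|tail -3; python3 -m crank '[[0,0,0,0],[0,0,0,0],[0,0,0,0]]'|tail -3
python3 -c "
from h import *
st()
c=cam('wrist');a=c['color'][150:250,260:400,::-1];a=cv2.resize(a,(700,500),interpolation=cv2.INTER_CUBIC)
C=np.array([.5455,-.075])
for z,r,n,A in((.126,.018,0.5,(0,0,255)),):
  P=[[*(C+r/np.cos(np.pi/6)*np.array([np.cos(t),np.sin(t)])),z] for t in np.radians(n+30+60*np.arange(6))]
  q=(proj(c,P)-[260,150])*5; cv2.polylines(a,[q.astype(int)],True,A,1)
cv2.imwrite('pics/f.png',a)"
```

```text
ft_force: [0.0, -0.7, 0.4]
grip_width: 0.697
grasp_force: 0.0
ft_force: [1.5, -0.4, 0.6]
grip_width: 0.7
grasp_force: 0.0
ft_force: [-1.3, -0.5, -0.5]
grip_width: 0.702
grasp_force: 0.0
pos [ 0.5446 -0.075   0.2359] ydir -120.37 j7 -2.101 F [-1.3 -0.5 -0.5] T [ 0.03  -0.017  0.029] w 0.702 g 0.0 t 15.7667
```

View pics/f.png

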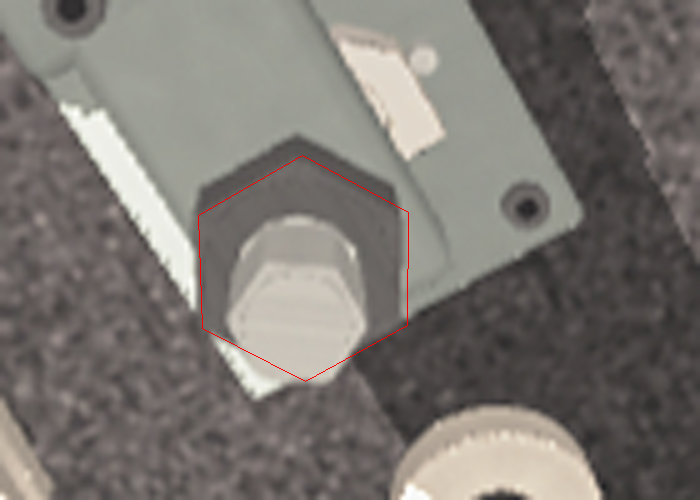

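The nut is back at its starting angle: its edges match the overlay to about 2°, with vertices at (298,135) and (393,190). The gripper is clear and the ring undisturbed.

```bash
python3 -c "
from workcell import manip
print(manip.hand_in())"
```

```text
the job is handed in; nothing more can be done
None
```

I handed the job in at about 16 s on the clock, and the hand-in returned no verdict: I loosened the jam nut about 0.8 rad, screwed the adjuster down onto the block (contact force estimated from the turn angle at about 55 N, not measured), retightened the nut to its dead stop, and left the gripper clear, without touching the loose inspection things.

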